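# Close the arc-lamp unit after a lamp change and strike the lamp

### The job

Refit the loose grey cover on the microscope's lamp unit: angle its tongue into the groove under the near edge of the lamp opening (feel for the edge: the lamp carriage stands wherever it was last focused), lower it flat and press, without forcing it, until it is flush and the spring catch has snapped over its far edge. Then, never with the lamp still uncovered, twist the red ignition switch clockwise all the way to its stop and let it spring back. Do not disturb the steel tray with the spent lamp in it.

Things in the scene. Friction and masses are not known exactly. Their poses are not given: they have to be found in the camera images.
- lamp_unit: Cream lamp console, fixed: 260 mm (x) by 300 mm (y), flat deck 95 mm above the bench. Origin at the centre of its underside, z up; its -x front faces the robot roughly, +y is left seen from there ('unit frame'). In its deck sits a bare-metal lamp carriage, top level with the deck, clamped anywhere on its focusing slide: up to 15 mm either way along unit x, not reported.
- opening_mid (a point): Unit frame (-5.5, 45, 95) mm: centre of the carriage's lamp opening at deck height IF the carriage stands mid-slide ('mid' = so; add the unknown slide). Mid: opening x -62 to +51, y -27.5 to +117.5 mm in a 5 mm plate; cover ledges 5 mm below deck level, 10 mm wide on both y sides, 7 mm on the far (+x) side. Lamp bay below: free to 38 mm below the deck. Fixed to the unit; axes of the unit.
- cover: Loose cover, 0.3 to 0.5 kg, lying level, handle up. Origin at the centre of its underside. Grey plate 110 mm (x) by 140 mm (y), z 5.5 to 10.5 mm. Under it an inset slab, x -55 to +47, y -60 to +60, z 0 to 5.5 mm. Tongue on the -x side, near the yellow label; handle nearer the +x side. Centre of mass within 6 mm of x 0.
- tongue_tip (a point): Middle of the tip of the cover's tongue, upper edge: cover frame (-65, 0, 4) mm. Tongue: x -65 to -55, y -60 to +60, z 0 to 4. The groove (mid) is a slot under the opening's near plate edge (x -62), 14 mm deep, y -17.5 to 107.5, floor 16 mm below the deck. Level it cannot enter; tongue edge 20 to 30 degrees low it can, until the plate's near top edge meets the opening's edge.
- cover_grip (a point): Centre of the cover's black handle bar: cover frame (15, 0, 34.5) mm, axes of the cover. The bar is 12 mm thick (x), 90 mm long (y), 24 mm high (z 22.5 to 46.5); under it 12 mm of free room above the plate, between two feet at y -39 and +39 (12 mm wide).
- catch_edge (a point): Middle of the cover's edge opposite the tongue, on the top face: cover frame (55, 0, 10.5) mm. Seated, with the carriage mid-slide, the cover's origin is at unit (-5.5, 45, 84.5) mm, axes parallel to the unit's, plate flush with the deck, with a play of 1.5 mm in x and 2.5 mm in y on each side.
- catch (a joint): Slide of the catch bolt, m: 0 = sprung out, to 0.009 as it is pushed to unit +x; spring 3 to 7 N. Steel, on the carriage at the far side (mid: nose to x 45.4, y 30 to 60 mm), overhanging the opening 5.6 mm, underside 1.5 mm above deck level, 15 mm high steep bevel above; red tab behind, 24 mm high. The plate pressed down pushes it aside (8 to 20 N at the far edge), then it snaps back over it.
- igniter (a joint): Angle of the ignition switch, rad: 0 = at rest, grows clockwise seen from above, stop at 1.0; a spring (0.03 N m at rest, 0.08 N m at the stop) turns it back when let go.
- igniter_grip (a point): Grip point of the ignition switch, on its upright axis: unit frame (-15, -95, 122) mm. Red bar grip 46 mm long, 13 mm thick, from 8 to 37 mm above the deck, on a black disc 42 mm across; at rest the bar lies along the unit's x. The point's axes turn with the switch.
- tray: Bystander: open steel tray 120 x 150 x 30 mm, loose; origin at the centre of its underside.
- old_lamp: Bystander: the spent lamp lying in the tray, 110 mm long, two white 22 mm square end caps, glass between; origin at the middle of its underside.
Mind the look-alikes: they are no part of the job. What is meant by the cover is not purple, and is the smaller of those in its own colour.

How it is judged (in metres and radians):
On the way, in this order (a step that is already met when the one before it is completed fails the run):
1. the cover lies flush with its tongue in the groove and the catch has sprung back over its far edge (z of tongue_tip in the frame of lamp_unit between 0.0863 and 0.0907 m and z of catch_edge in the frame of lamp_unit between 0.0925 and 0.0968 m and x of tongue_tip in the frame of lamp_unit between -0.0895 and -0.0515 m and y of tongue_tip in the frame of lamp_unit between 0.04 and 0.05 m and value of joint catch below 0.002 m), for 0.2 s.
2. with the cover locked, the ignition switch is turned clockwise to its stop (all of step 1 and value of joint igniter above 0.94 rad), for 0.1 s.
At the end, for the whole second after the job is handed in: Cover still: tongue tip within 19 mm along (carriage slide included), 5 mm across, 2.2 mm in height of its mid-slide seat; far edge at most 1.8 mm above, 2.5 mm below the deck; catch sprung back under 2 mm; ignition switch, once turned past 0.94 rad, back within 0.1 rad of rest (all of step 1 and value of joint igniter below 0.1 rad and linear speed of cover below 0.02 m/s); the robot touches nothing.
It fails at once if the ignition switch is turned while the cover is not locked (value of joint igniter above 0.35 rad and not (z of tongue_tip in the frame of lamp_unit between 0.0863 and 0.0907 m and z of catch_edge in the frame of lamp_unit between 0.0925 and 0.0968 m and x of tongue_tip in the frame of lamp_unit between -0.0895 and -0.0515 m and y of tongue_tip in the frame of lamp_unit between 0.04 and 0.05 m and value of joint catch below 0.002 m)).
It fails at once if the cover is forced against the lamp unit with over 100 N (contact force between cover and lamp_unit above 100 N).
It fails at once if the tray or the spent lamp in it is moved by more than 30 mm (distance of any of tray, old_lamp from where it was at the start of the episode above 0.03 m).
It also fails if it takes over 69 s, if anything falls off the work surface, if the arm or the gripper's body presses on something with over 40 N, if the wrist force passes 120 N, or if a joint passes its speed limit or range.

### The arm

A 6-joint arm with a two-finger parallel gripper is mounted at the origin on the work surface. World frame = base frame: x ahead of the robot, y to its left, z up, the work surface at z = 0. Lengths are in m, angles in degrees, forces in N, time in s.
With the tool pointing down it reaches from about 0.275 to 0.725 m from the base axis. Payload 15.9 kg.
Tool frame: the origin (TCP) lies midway between the tips of the shut fingers; the grasp point (between the pads) lies 19 mm behind it; z points along the fingers, y is the line along which they close (so a half turn about z gives the same grasp; the last joint's range is limited). The gripper opens to 85 mm and grips with 20 to 120 N. Pads are 22 mm wide; open, the fingers measure 114 mm over their backs; the gripper's body (76 mm by 85 mm) begins 54 mm behind the grasp point. The pads swing forward as they close: fully open they stand 13 mm farther back than shut.
Start: joints at [-63.77, 12.198, -1.971, 75.831, 0, 90], TCP at [0.221, -0.449, 0.231] pointing down, gripper open.
Joint ranges: [-170.91, 170.91], [-42.67, 98.43], [-65.05, 77.54], [-120.47, 116.71], [-90, 82.35], [-180, 180]. Speed limits (degrees/s): [108.29, 108.29, 136.94, 147.25, 180, 180].

### API

Orientations are given as [roll, pitch, yaw] about the fixed x, y, z axes, in that order (R = Rz(yaw) Ry(pitch) Rx(roll)).
In Python, from rig import ctrl, vision, close_job gives the robot as it stands. The module is installed in compiled form; this text tells all that it offers.
- The arm moves only by the shell command python3 -m creep 'ROWS' [OPENING]. ROWS is JSON, one flat list of numbers, 4 for each row, row after row: the shift along the tool's x, y, z in m, then the turn about the tool's z in rad. In form: [dx, dy, dz, twist, dx, dy, dz, twist, ...]. A call has 1 to 10 rows; each row is the pose to reach, as a shift and turn from the pose commanded when the call began, along the tool's axes at that moment; what a row does not reach only later rows make up. A row lasts 1/12 s, in which the tool goes at most 41.7 mm and 7.16 degrees, less where a joint would pass 70% of its speed; a pose out of reach is approached as far as the arm can. A call with a gripper value outside its range is refused whole. OPENING is the opening, from 0 (shut) to 1 (fully open), set as the call begins (- or left out, the last holds). The fingers move at their own pace and stop on an object; the grip force is fixed at half the most. Time passes only in rows, so rows that repeat a pose let the fingers close. It gives the time, the measured TCP pose, the force, the opening and the grip force at its end, in the units of the state.
- ctrl.get_state(): the state, without advancing time (a new reading comes with each control period).
- vision.grab_frame(name): name is "side" or "top" or "wrist"; returns a dict with "image" (384x512x3 uint8, red, green, blue), "vertical_fov" (degrees; the focal length in pixels is half the picture's height over the tangent of half this angle, whatever the lens; pixels are square), "cx", "cy" (the principal point, pixels), "cam_to_world" (4x4, takes a point from camera to world coordinates); the wrist camera has in their place "tool_from_camera" (4x4, takes a point from camera to tool coordinates, whose origin is the TCP and whose axes are the flange's). Camera axes: x right, y up, looking along -z (the intrinsics and any distortion apply to the point x, -y, -z); pixel columns grow to the right and rows downward; lengths in m; the calibration is good to about 2 mm. A picture is of the moment at which its call begins: read the wrist's pose just before it. There is no depth.
- close_job(): hands the job in; it is judged then, once.
The state is a dict: "time_s": time; "qpos": joint angles; "qd": joint speeds; "tau": joint torques, N m; "position": TCP position; "tcp_rot": TCP orientation; "force": force on the tool from outside, world axes, zero at the start; "torque": the same for the moment, N m; "gripper_width": opening from 0.0 (shut) to 1.0 (fully open); "gripper_force": force on a finger pad.
Only numpy, scipy, OpenCV 4.12 (cv2) and the standard library are available. Lean on these libraries where they do the work, as an engineer would, in place of code of your own. Each camera call takes 0.05 s, during which the arm holds its last target. There are 200 camera calls.

## Working session

There is one attempt and no reset: what is moved stays moved. The work goes in short steps, Python scripts to look and compute and a shell command to move; the robot and the scene stay as the last step left them, time stands still between calls to the robot, and variables do not carry over. Pictures are saved under pics/ and viewed, at most 10 in all, crops included, and the job is handed in when it is done.

```bash
mkdir -p pics; ls
python3 - <<'E'
from rig import ctrl, vision
import cv2,pickle
print(ctrl.get_state())
d={}
for n in("top","side"):
    f=vision.grab_frame(n); d[n]=f
    cv2.imwrite(f"pics/{n}0.png",f["image"][:,:,::-1])
    print({k:v for k,v in f.items() if k!="image"})
pickle.dump(d,open("f0.pkl","wb"))
E
```

```text
pics
{'time_s': 0.0, 'qpos': array([-6.37714802e+01,  1.22224153e+01, -2.00843451e+00,  7.58311101e+01,
       -1.00890910e-03,  8.99999890e+01]), 'qd': array([ 0.04905311, -0.09460708,  0.03462764,  0.01415216,  0.06059997,
       -0.02766232]), 'tau': array([-8.07674864e-03, -6.86147261e+01,  4.87123847e+01,  1.74747192e-02,
       -3.34330462e-04,  1.85391866e-05]), 'position': array([ 0.22082111, -0.44821701,  0.23083564]), 'tcp_rot': array([-1.79938040e+02,  1.00889666e-03,  2.62285318e+01]), 'force': array([0.4081415 , 0.58185735, 0.48214496]), 'torque': array([-0.02099102, -0.03319775,  0.03047677]), 'gripper_force': 0.0, 'gripper_width': 0.9977178787750686}
{'vertical_fov': 46.29230526853401, 'cx': 258.97193744882964, 'cy': 194.05298032586197, 'cam_to_world': array([[-0.00951813,  0.98665821, -0.16252684,  0.21870641],
       [-0.99976227, -0.00620128,  0.02090319, -0.08666373],
       [ 0.01961643,  0.16268716,  0.98648268,  1.71665481],
       [ 0.        ,  0.        ,  0.        ,  1.        ]])}
{'vertical_fov': 46.00015245365407, 'cx': 256.58941943043067, 'cy': 191.71652089360194, 'cam_to_world': array([[-0.85692076,  0.25339556, -0.44886245, -0.10111478],
       [-0.51543119, -0.42831696,  0.74220972,  0.84088874],
       [-0.00418275,  0.86737263,  0.49764167,  0.74116797],
       [ 0.        ,  0.        ,  0.        ,  1.        ]])}
```

View pics/top0.png

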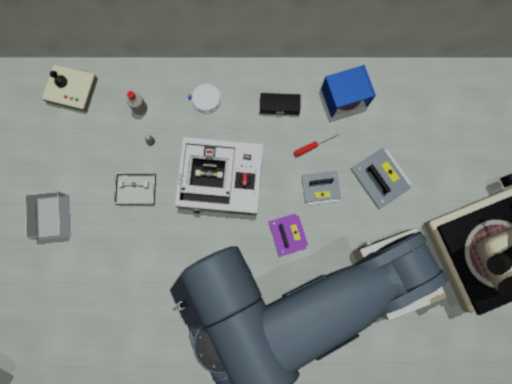

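View pics/side0.png

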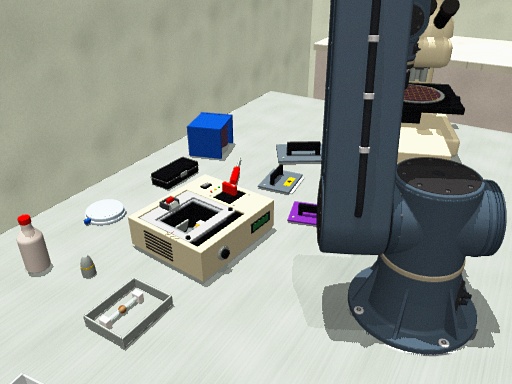

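The top view shows the lamp unit around (220,175), the small grey cover at (321,187) with its label at (322,195), the switch at (245,180) and the tray at (135,190). The larger grey cover at (381,178) and the purple one at (289,235) are the decoys.

```bash
cat > h.py <<'E'
import numpy as np,cv2,pickle
from scipy.spatial.transform import Rotation as R
def pose(s):
    T=np.eye(4);T[:3,:3]=R.from_euler('xyz',s["tcp_rot"],degrees=True).as_matrix();T[:3,3]=s["position"];return T
def ray(f,uv,z,T=None):
    M=f["cam_to_world"] if T is None else T@f["tool_from_camera"]
    fl=192/np.tan(np.radians(f["vertical_fov"]/2))
    uv=np.atleast_2d(uv).astype(float)
    d=np.c_[(uv[:,0]-f["cx"])/fl,-(uv[:,1]-f["cy"])/fl,-np.ones(len(uv))]@M[:3,:3].T
    o=M[:3,3];return o+d*((z-o[2])/d[:,2])[:,None]
def proj(f,p,T=None):
    M=f["cam_to_world"] if T is None else T@f["tool_from_camera"]
    fl=192/np.tan(np.radians(f["vertical_fov"]/2))
    q=(np.atleast_2d(p)-M[:3,3])@M[:3,:3]
    return np.c_[f["cx"]+fl*q[:,0]/-q[:,2],f["cy"]-fl*q[:,1]/-q[:,2]]
def snap(name,png=None):
    from rig import ctrl,vision
    s=ctrl.get_state();f=vision.grab_frame(name)
    if png:cv2.imwrite(png,f["image"][:,:,::-1])
    return s,f
E
python3 - <<'E'
from h import *
d=pickle.load(open("f0.pkl","rb"));f=d["top"]
print(ray(f,[(181,139),(264,143),(258,213),(176,207)],.095).round(3))
print(ray(f,[(321,187),(322,195)],.0105).round(3), ray(f,[(135,190)],.03).round(3))
im=cv2.resize(f["image"][120:260,110:350,::-1],None,fx=3.3,fy=3.3,interpolation=cv2.INTER_CUBIC)
cv2.imwrite("pics/crop1.png",im)
E
```

```text
[[ 0.695  0.167  0.095]
 [ 0.679 -0.142  0.095]
 [ 0.416 -0.117  0.095]
 [ 0.44   0.181  0.095]]
[[ 0.526 -0.363  0.01 ]
 [ 0.495 -0.366  0.01 ]] [[0.515 0.348 0.03 ]]
```

View pics/crop1.png

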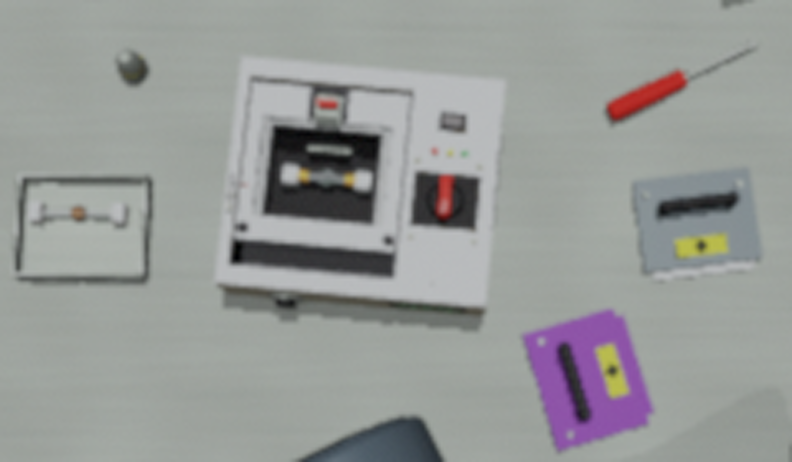

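```bash
P=".26,.045,-.1,-1.2"; python3 -m creep "[.26,.045,-.1,-1.2,.26,.045,-.1,-1.2,.26,.045,-.1,-1.2,.26,.045,-.1,-1.2,.26,.045,-.1,-1.2,.26,.045,-.1,-1.2,.26,.045,-.1,-1.2,.26,.045,-.1,-1.2,.26,.045,-.1,-1.2,.26,.045,-.1,-1.2]" 1
python3 - <<'E'
from h import *
s,f=snap("wrist","pics/w1.png");pickle.dump((s,f),open("w1.pkl","wb"))
print(s["position"],s["tcp_rot"],s["qpos"]);print({k:v for k,v in f.items() if k!="image"})
E
```

```text
[ 0.22085205 -0.44823625  0.23085745] [-1.79941338e+02 -4.58155009e-04  2.62313221e+01] [-6.37701990e+01  1.22227647e+01 -2.00484483e+00  7.58310525e+01
  4.56597325e-04  8.99984784e+01]
{'vertical_fov': 59.98142153472983, 'cx': 255.56283680603875, 'cy': 188.74634235535365, 'tool_from_camera': array([[-5.35625033e-04,  9.62819495e-01,  2.70145021e-01,
         6.82798548e-02],
       [ 9.99999854e-01,  5.36751602e-04,  6.97034777e-05,
         1.13312425e-04],
       [-7.78889054e-05,  2.70145018e-01, -9.62819642e-01,
        -1.43243939e-01],
       [ 0.00000000e+00,  0.00000000e+00,  0.00000000e+00,
         1.00000000e+00]])}invalid input: not JSON, or not a number
```

View pics/w1.png

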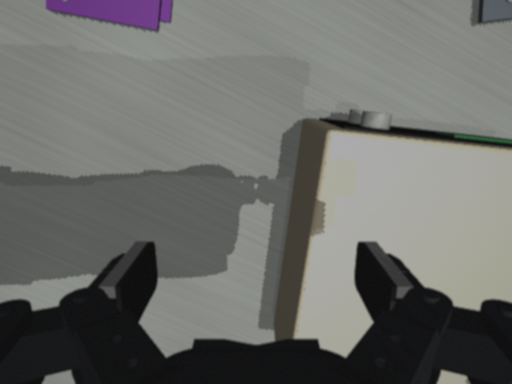

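The JSON needs a leading zero. The wrist picture shows the decoy unit's corner, the purple cover at the top left and the grey cover's corner at the top right (490,10).

```bash
python3 -m creep "[0.237,0.13,-0.1,-1.2,0.237,0.13,-0.1,-1.2,0.237,0.13,-0.1,-1.2,0.237,0.13,-0.1,-1.2,0.237,0.13,-0.1,-1.2,0.237,0.13,-0.1,-1.2,0.237,0.13,-0.1,-1.2,0.237,0.13,-0.1,-1.2,0.237,0.13,-0.1,-1.2,0.237,0.13,-0.1,-1.2]" 1;python3 -m creep "[0,0,0,0,0,0,0,0,0,0,0,0]"
python3 - <<'E'
from h import *
s,f=snap("wrist","pics/w2.png");pickle.dump((s,f),open("w2.pkl","wb"))
print(s["position"],s["tcp_rot"],s["qpos"])
E
```

```text
time_s: 0.98
position: [0.4929, -0.4601, 0.3301]
tcp_rot: [-180.0, -0.0, 91.8]
force: [-0.4, -0.3, -0.6]
gripper_width: 0.999
gripper_force: 0.0
time_s: 1.23
position: [0.4907, -0.4604, 0.3313]
tcp_rot: [-180.0, -0.0, 91.1]
force: [0.4, -0.2, -0.3]
gripper_width: 0.995
gripper_force: 0.0
[ 0.49069231 -0.46038907  0.3312866 ] [-1.79986803e+02 -1.02416963e-02  9.10701410e+01] [-4.31741888e+01  4.01331081e+01  5.60474639e+01  1.05930955e+02
 -1.87087293e-03  4.57556693e+01]
```

View pics/w2.png

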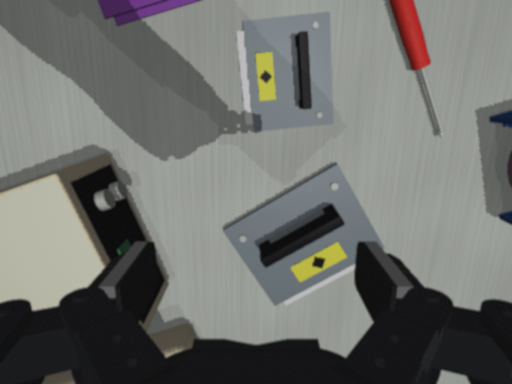

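The nearer grey cover is at (300,232). The other is at (287,72), with its white tongue on the left beside the yellow label. I'll measure both.

```bash
cat > cov.py <<'E'
from h import *
s,f=pickle.load(open("w2.pkl","rb"));T=pose(s)
im=f["image"].astype(int);hsv=cv2.cvtColor(f["image"],cv2.COLOR_RGB2HSV)
for n,p in(("far",(285,40)),("near",(260,225))):
    print(n,"col",f["image"][p[1],p[0]])
    m=(np.abs(im-im[p[1],p[0]]).max(2)<22).astype(np.uint8)
    m=cv2.morphologyEx(m,cv2.MORPH_OPEN,np.ones((3,3)))
    k,l=cv2.connectedComponents(m);c=(l==l[p[1],p[0]]).astype(np.uint8)
    cs,_=cv2.findContours(c,cv2.RETR_EXTERNAL,cv2.CHAIN_APPROX_NONE)
    c=max(cs,key=cv2.contourArea)[:,0]
    w=ray(f,c,.0105,T)[:,:2]
    print(cv2.minAreaRect((w*1000).astype(np.float32)))
# bar top, far cover
m=((im.max(2)<60)).astype(np.uint8);k,l,st,ce=cv2.connectedComponentsWithStats(m)
for i in range(1,k):
    if 200<st[i,4]<4000 and st[i,1]<250:
        w=ray(f,np.argwhere(l==i)[:,::-1],.0465,T)[:,:2]
        print(ce[i].round(),cv2.minAreaRect((w*1000).astype(np.float32)))
m=((hsv[...,0]>22)&(hsv[...,0]<35)&(hsv[...,1]>150)).astype(np.uint8);k,l,st,ce=cv2.connectedComponentsWithStats(m)
for i in range(1,k):
    if st[i,4]>100:print("yellow",ray(f,ce[i],.011,T))
E
python3 cov.py
```

```text
far col [130 137 142]
((509.833984375, -443.072021484375), (319.5690612792969, 332.2494812011719), 1.0548557043075562)
near col [111 118 124]
((565.6257934570312, -599.849853515625), (195.29148864746094, 152.5240936279297), 32.894805908203125)
[303.  70.] ((545.9493408203125, -362.4265441894531), (15.158601760864258, 86.62765502929688), 6.060761451721191)
[300. 236.] ((551.0298461914062, -578.768798828125), (126.51535034179688, 35.881839752197266), 32.66035079956055)
yellow [[ 0.49977072 -0.35079892  0.011     ]]
yellow [[ 0.5037497  -0.38396162  0.011     ]]
yellow [[ 0.59046306 -0.63716222  0.011     ]]
```

Run:
```python
from h import *
s,f=pickle.load(open("w2.pkl","rb"));T=pose(s)
im=f["image"].astype(int)
print(im[40,285],im[40,220],im[60,360],im[150,300],im[115,262],im[60,241])
m=np.zeros((384,512),np.uint8);sub=im[3:145,228:350]
m[3:145,228:350]=(sub[...,2]-sub[...,0]>7)&(sub.max(2)>90)
k,l,st,ce=cv2.connectedComponentsWithStats(m);i=1+st[1:,4].argmax();print(st[i])
c,_=cv2.findContours((l==i).astype(np.uint8),cv2.RETR_EXTERNAL,cv2.CHAIN_APPROX_NONE)
h=cv2.convexHull(max(c,key=len))
w=(ray(f,h[:,0],.0105,T)[:,:2]*1000).astype(np.float32);r=cv2.minAreaRect(w);print(r)
print(cv2.approxPolyDP(h,6,True)[:,0].tolist())
# bar-only: darkest top face rows
```

```text
[130 137 142] [141 145 139] [149 153 147] [142 145 140] [118 125 129] [186 186 188]
[ 243   12   90  118 6809]
((533.6564331054688, -363.9391174316406), (109.3629150390625, 138.95794677734375), 6.642491340637207)
[[328, 12], [332, 122], [261, 129], [252, 112], [243, 22]]
```

```bash
python3 -m creep "[0.097,0.059,0.15,-0.091,0.097,0.059,0.15,-0.091,0.097,0.059,0.15,-0.091,0.097,0.059,0.15,-0.091,0.097,0.059,0.15,-0.091,0.097,0.059,0.231,-0.091,0.097,0.059,0.231,-0.091,0.097,0.059,0.231,-0.091,0.097,0.059,0.231,-0.091,0.097,0.059,0.231,-0.091]"
```

```text
time_s: 2.12
position: [0.5485, -0.363, 0.1032]
tcp_rot: [179.9, 0.1, 96.5]
force: [0.2, -0.0, 1.6]
gripper_width: 0.999
gripper_force: 0.0
```

Well placed over the bar. I'll descend to z 0.017 and close.

```bash
python3 -m creep "[0,0,0.03,0,0,0,0.06,0,0,0,0.08,0,0,0,0.086,0,0,0,0.086,0,0,0,0.086,0]" && python3 -m creep "[0,0,0,0,0,0,0,0,0,0,0,0,0,0,0,0,0,0,0,0,0,0,0,0,0,0,0,0,0,0,0,0,0,0,0,0]" 0
```

```text
time_s: 2.62
position: [0.5491, -0.3632, 0.017]
tcp_rot: [179.9, 0.1, 96.5]
force: [-0.8, 0.2, 0.1]
gripper_width: 1.004
gripper_force: 0.0
time_s: 3.37
position: [0.5479, -0.3621, 0.0146]
tcp_rot: [180.0, 0.0, 96.6]
force: [-0.2, -0.1, 5.7]
gripper_width: 0.131
gripper_force: 59.6
```

```bash
python3 -m creep "[0,0,-0.02,0,0,0,-0.05,0,0,0,-0.08,0,0,0,-0.11,0,0,0,-0.15,0,0,0,-0.15,0]" && python3 -m creep "[0.279,0.04,-0.165,0.185,0.279,0.04,-0.165,0.185,0.279,0.04,-0.165,0.185,0.279,0.04,-0.165,0.185,0.279,0.04,-0.165,0.185,0.279,0.04,-0.165,0.185,0.279,0.04,-0.165,0.185,0.279,0.04,-0.165,0.185,0.279,0.04,-0.165,0.185,0.279,0.04,-0.165,0.185]" && python3 -m creep "[0,0,0,0,0,0,0,0,0,0,0,0]"
python3 - <<'E'
from h import *
s,f=snap("wrist","pics/w3.png");pickle.dump((s,f),open("w3.pkl","wb"))
print(s["position"],s["tcp_rot"],s["gripper_width"],s["force"])
cv2.imwrite("pics/w3b.png",cv2.resize(f["image"][:,:,::-1],None,fx=1.5,fy=1.5,interpolation=cv2.INTER_CUBIC))
E
```

```text
time_s: 3.87
position: [0.5498, -0.3633, 0.1717]
tcp_rot: [179.6, 0.3, 96.6]
force: [1.5, -1.4, -1.7]
gripper_width: 0.131
gripper_force: 59.0
time_s: 4.7
position: [0.5561, -0.0788, 0.3299]
tcp_rot: [179.9, 0.0, 86.1]
force: [0.6, -0.2, -3.7]
gripper_width: 0.133
gripper_force: 59.4
time_s: 4.95
position: [0.5553, -0.0812, 0.3285]
tcp_rot: [-179.9, 0.0, 85.9]
force: [-0.6, 0.1, -3.0]
gripper_width: 0.131
gripper_force: 59.4
[ 0.55530973 -0.08118295  0.32846125] [-1.79918163e+02  3.44315142e-04  8.58799089e+01] 0.13095848010795957 [-0.57124992  0.1370328  -3.03758158]
```

View pics/w3b.png

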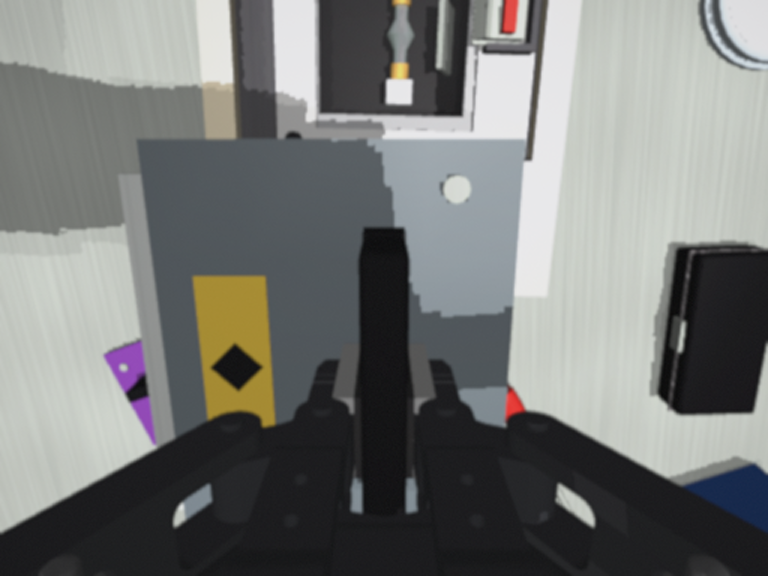

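The camera looks back toward the fingers, so the held cover fills the middle. The lamp bay is at columns 318–470 and rows 0–115, the catch with its red tab is at (508,15), and the unit's far edge is near column 575. Next I'll take profiles of this view plus one from farther along +y and higher.

```bash
python3 -m creep "[0.07,0,-0.06,0,0.07,0,-0.06,0,0.07,0,-0.06,0,0.07,0,-0.06,0,0.07,0,-0.06,0,0.07,0,-0.06,0]"
python3 - <<'E'
from h import *
s,f=snap("wrist","pics/w4.png");pickle.dump((s,f),open("w4.pkl","wb"))
print(s["position"],s["tcp_rot"])
cv2.imwrite("pics/w4b.png",cv2.resize(f["image"][:180,60:460,::-1],None,fx=2,fy=2,interpolation=cv2.INTER_CUBIC))
E
```

```text
time_s: 5.5
position: [0.5605, -0.0114, 0.3883]
tcp_rot: [-179.9, 0.0, 85.9]
force: [0.1, -0.3, -2.6]
gripper_width: 0.133
gripper_force: 59.6
[ 0.56046495 -0.01140232  0.38829116] [-1.79922113e+02  1.94279175e-02  8.59044470e+01]
```

View pics/w4b.png

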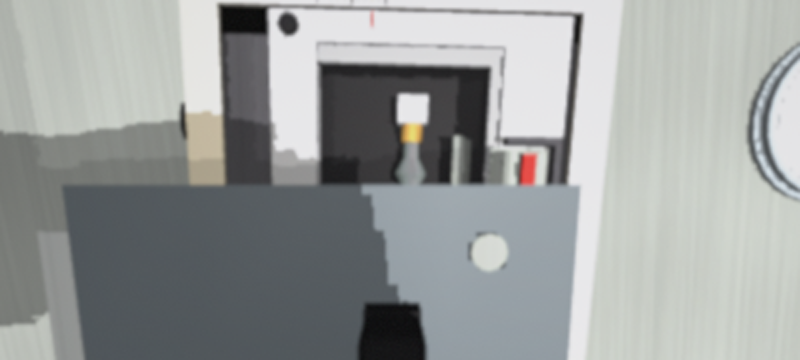

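The opening's left corners show at (317,43) and (505,47), the unit's front edge near column 182 and its rear edge near 620. A red slide index mark is at (372,18). Now the positions:

Run:
```python
from h import *
s,f=pickle.load(open("w4.pkl","rb"));T=pose(s)
q=lambda L:np.array(L,float)/2+[60,0]
def show(n,L):
    w=ray(f,q(L),.095,T)[:,:2]*1000;print(n,w.round(1).tolist())
g=f["image"].mean(2)
for r in(5,30,45,60,70):
    row=g[r];d=np.diff(row);i=[int(c) for c in np.argsort(-abs(d)) if abs(d[c])>14 and c<400]
    i=sorted(i);print(r,[(c,int(d[c])) for c in i],)
show("open near-left, far-left",[(317,43),(505,47)]);show("near edge lower",[(319,180)]);show("far edge lower",[(500,140)])
show("carriage L/R",[(268,20),(578,20),(566,180)])
show("front/rear deck",[(182,20),(620,20),(600,180),(185,180)])
# cross-check w3
s3,f3=pickle.load(open("w3.pkl","rb"));T3=pose(s3)
print("w3",(ray(f3,np.array([(318,60),(474,60),(470,130),(318,110),(400,128),(575,60),(548,290)])/1.5,.095,T3)[:,:2]*1000).round(1).tolist())
```

```text
5 [(167, -29), (168, -64), (169, -65), (170, -40), (191, 27), (192, 63), (193, 70), (194, 43), (201, -22), (204, 17), (370, -14)]
30 [(168, -27), (169, -61), (170, -55), (193, 47), (194, 57), (217, -31), (218, -23), (309, -37), (310, -15), (311, 38), (312, 33), (343, -23), (344, -65), (345, -61), (347, 27), (348, 63), (349, 60), (368, -16)]
45 [(169, -45), (170, -62), (171, -41), (173, 14), (193, 35), (194, 57), (195, 28), (217, -35), (218, -38), (219, -44), (220, -40), (302, 25), (303, 70), (304, 67), (305, 23), (308, -35), (309, -15), (310, 32), (311, 32), (342, -39), (343, -66), (344, -47), (346, 49), (347, 65), (348, 37)]
60 [(148, -24), (149, -48), (150, -34), (151, 46), (152, 54), (153, 23), (169, -16), (170, -43), (171, -44), (193, 14), (194, 45), (195, 50), (196, 14), (217, -35), (218, -38), (219, -44), (220, -41), (256, 17), (257, 70), (258, 67), (259, 22), (272, -45), (273, -61), (274, -35), (301, 19), (302, 63), (303, 66), (304, 35), (307, -27), (308, -20), (309, 20), (310, 34), (341, -60), (342, -68), (343, -27), (344, 15), (345, 66), (346, 68), (347, 15)]
70 [(152, 19), 
[... 176 characters left out ...]
, 21), (263, 14), (267, -14), (268, -29), (269, -31), (270, -24), (284, 21), (285, 57), (286, 54), (287, 16), (288, -17), (289, -33), (290, -26), (291, -19), (301, 44), (302, 68), (303, 54), (304, 15), (306, -30), (307, -27), (310, -28), (311, -43), (313, 21), (340, -19), (341, -21), (343, 17), (344, 61), (345, 68), (346, 20)]
open near-left, far-left [[526.9, 144.5], [638.8, 134.2]]
near edge lower [[520.1, 66.4]]
far edge lower [[634.3, 81.9]]
carriage L/R [[499.2, 158.9], [682.2, 145.7], [675.1, 55.2]]
front/rear deck [[448.4, 162.6], [707.0, 143.9], [696.4, 53.6], [436.0, 72.4]]
w3 [[518.5, 45.8], [626.8, 37.9], [622.9, -8.6], [514.9, 13.0], [572.6, -3.5], [697.0, 32.8], [681.0, -133.5]]
```

Run:
```python
from h import *
def edges(g,col=None,row=None,lo=0,hi=120,th=10):
    p=(g[lo:hi,col-2:col+3].mean(1) if col is not None else g[row-2:row+3,lo:hi].mean(0))
    d=cv2.GaussianBlur(np.diff(p)[:,None],(1,3),0)[:,0];out=[]
    for i in range(1,len(d)-1):
        if abs(d[i])>th and abs(d[i])>=abs(d[i-1]) and abs(d[i])>abs(d[i+1]):
            a,b,c=abs(d[i-1]),abs(d[i]),abs(d[i+1]);o=.5*(a-c)/(a-2*b+c+1e-9);out.append((round(lo+i+.5+o,1),int(d[i])))
    return out
ex=np.array([np.cos(np.radians(5.2)),-np.sin(np.radians(5.2))]);ey=np.array([-ex[1],ex[0]])
for n in("w3","w4"):
    s,f=pickle.load(open(n+".pkl","rb"));T=pose(s);g=f["image"].astype(float).mean(2)
    for col in(230,245,290,300):
        for v,d in edges(g,col=col):
            w=ray(f,(col,v),.095,T)[0,:2]*1000
            tl=ray(f,(col,v),0.0041,np.diag([1,1,-1.,1]))  if False else None
            print(n,col,v,d,"ex,ey",(w@ex).round(1),(w@ey).round(1))
    # held plate top in tool frame: plane tool z=+0.0041
    def tool(uv):
        M=f["tool_from_camera"];fl=192/np.tan(np.radians(f["vertical_fov"]/2))
        d=M[:3,:3]@np.array([(uv[0]-f["cx"])/fl,-(uv[1]-f["cy"])/fl,-1]);o=M[:3,3];return (o+d*((.0041-o[2])/d[2]))[:2]*1000
    for row in(110,140):
        for v,d in edges(g,row=row,lo=80,hi=370,th=8):
            if v<110 or v>330: print(n,"tool row",row,v,d,tool((v,row)).round(1))
    for col in(150,230):
        print(n,"front",[(v,d,tool((col,v)).round(1).tolist()) for v,d in edges(g,col=col,lo=80)])
```

```text
w3 230 75.4 46 ex,ey 530.9 57.9
w3 230 80.6 -24 ex,ey 530.9 52.5
w3 230 93.0 -17 ex,ey 530.9 39.7
w3 245 75.9 41 ex,ey 547.0 57.6
w3 245 79.7 -23 ex,ey 547.0 53.8
w3 245 96.9 -13 ex,ey 547.2 35.9
w3 290 45.3 -21 ex,ey 593.9 88.9
w3 290 77.0 48 ex,ey 595.4 57.4
w3 290 92.4 -21 ex,ey 596.1 41.5
w3 300 77.1 53 ex,ey 606.1 57.5
w3 300 92.4 -21 ex,ey 607.0 41.7
w3 300 115.1 -10 ex,ey 608.3 17.6
w3 tool row 110 92.8 -10 [ 62.2 -70.3]
w3 tool row 110 348.4 24 [62.2 40. ]
w3 tool row 140 81.0 9 [ 49.3 -77.2]
w3 tool row 140 96.7 -19 [ 49.3 -70.3]
w3 tool row 140 346.2 25 [49.3 40. ]
w3 front [(np.float64(92.4), -20, [69.5, -45.0])]
w3 front [(np.float64(93.0), -17, [69.2, -11.0])]
w4 230 2.2 -32 ex,ey 525.4 212.6
w4 230 4.8 32 ex,ey 525.4 209.9
w4 230 20.3 -18 ex,ey 525.3 193.2
w4 230 22.7 11 ex,ey 525.3 190.6
w4 230 31.3 -53 ex,ey 525.3 181.2
w4 230 91.6 19 ex,ey 525.2 111.5
w4 245 2.5 -32 ex,ey 543.0 212.6
w4 245 5.1 22 ex,ey 543.1 209.9
w4 245 20.5 -25 ex,ey 543.2 193.3
w4 245 23.3 17 ex,ey 543.3 190.3
w4 245 31.5 -54 ex,ey 543.4 181.3
w4 245 91.6 32 ex,ey 544.1 111.9
w4 245 96.9 -12 ex,ey 544.1 105.5
w4 290 3.6 -32 ex,ey 596.1 212.4
w4 290 6.5 33 ex,ey 596.2 209.4
w4 290 21.6 -18 ex,ey 597.0 193.1
w4 290 24.4 13 ex,ey 597.1 190.1
w4 290 32.7 -52 ex,ey 597.5 181.0
w4 290 67.3 30 ex,ey 599.4 141.8
w4 290 91.7 16 ex,ey 600.7 112.8
w4 300 4.1 -30 ex,ey 607.9 212.1
w4 300 6.8 33 ex,ey 608.0 209.3
w4 300 21.9 -17 ex,ey 608.9 193.0
w4 300 24.6 15 ex,ey 609.1 190.1
w4 300 33.1 -51 ex,ey 609.6 180.8
w4 300 91.5 35 ex,ey 613.3 113.3
w4 300 115.1 -10 ex,ey 614.9 84.3
w4 tool row 110 92.8 -10 [ 62.2 -70.3]
w4 tool row 110 348.4 25 [62.2 40. ]
w4 tool row 110 359.7 -9 [62.2 44.8]
w4 tool row 140 96.7 -19 [ 49.3 -70.3]
w4 tool row 140 346.2 26 [49.3 40. ]
w4 tool row 140 356.2 -9 [49.3 44.4]
w4 front []
w4 front [(np.float64(91.6), 19, [69.8, -11.0])]
```

The held cover measures as expected in the tool frame: y −70.3 to 40.0, and its edge at x 69.5. The opening is 112.4 mm by about 144 mm with yaw about −5.3°, and the carriage sits near +13 mm. The tool can't tilt, so I'll rest the far end on the catch and let the tongue side swing down into the opening by opening the fingers gradually.

```bash
python3 -m creep "[0.08,0.0375,0.0,0.022,0.08,0.0375,0.1,0.022,0.08,0.0375,0.15,0.022,0.08,0.0375,0.2,0.022,0.08,0.0375,0.22,0.022,0.08,0.0375,0.228,0.022,0.08,0.0375,0.228,0.022,0.08,0.0375,0.228,0.022,0.08,0.0375,0.228,0.022,0.08,0.0375,0.228,0.022]" && python3 -m creep "[0,0,0,0,0,0,0,0]"; python3 -c "
from rig import ctrl;s=ctrl.get_state();print(s['position'],s['tcp_rot'])"
```

```text
time_s: 6.38
position: [0.6043, 0.0661, 0.1632]
tcp_rot: [179.9, -0.0, 84.7]
force: [0.5, -0.1, -3.1]
gripper_width: 0.129
gripper_force: 59.9
time_s: 6.55
position: [0.6046, 0.0665, 0.1633]
tcp_rot: [179.8, -0.0, 84.7]
force: [-0.1, -1.1, -2.9]
gripper_width: 0.135
gripper_force: 59.9
[0.60463645 0.06647572 0.16329733] [ 1.79830275e+02 -3.22984572e-02  8.46729433e+01]
```

```bash
python3 -m creep "[0,0,0.01,0,0,0,0.02,0,0,0,0.027,0,0,0,0.03,0,0,0,0.032,0,0,0,0.032,0]" && python3 -m creep "[0,0,0.001,0,0,0,0.002,0,0,0,0.002,0]"&& python3 -m creep "[0,0,0.001,0,0,0,0.002,0,0,0,0.002,0]" && python3 -m creep "[0,0,0.001,0,0,0,0.002,0,0,0,0.002,0]"
```

```text
time_s: 7.05
position: [0.6033, 0.0667, 0.1287]
tcp_rot: [-180.0, 0.0, 84.7]
force: [0.3, 0.3, -3.8]
gripper_width: 0.128
gripper_force: 59.8
time_s: 7.3
position: [0.6039, 0.0667, 0.1278]
tcp_rot: [180.0, -0.0, 84.7]
force: [-0.9, 0.1, 0.6]
gripper_width: 0.133
gripper_force: 60.6
time_s: 7.55
position: [0.6046, 0.0668, 0.1268]
tcp_rot: [179.8, -0.0, 84.7]
force: [-3.0, -1.1, 13.2]
gripper_width: 0.129
gripper_force: 62.7
time_s: 7.8
position: [0.6054, 0.0668, 0.126]
tcp_rot: [179.7, -0.0, 84.7]
force: [-4.2, -1.3, 23.3]
gripper_width: 0.132
gripper_force: 64.8
```

```bash
python3 -m creep "[0,0,-0.003,0,0,0,-0.003,0,0,0,-0.003,0]" && python3 -m creep "[0,0,0,0,0,0,0,0]" 0.18 && python3 -m creep "[0,0,0,0,0,0,0,0]" 0.25 && python3 -m creep "[0,0,0,0,0,0,0,0]" 0.32&& python3 -m creep "[0,0,0,0,0,0,0,0,0,0,0,0]" 0.4
python3 - <<'E'
from h import *
s,f=snap("wrist","pics/w5.png");pickle.dump((s,f),open("w5.pkl","wb"))
s2,f2=snap("side");c=cv2.resize(f2["image"][160:290,110:290],None,fx=2.4,fy=2.4,interpolation=cv2.INTER_CUBIC)
w=f["image"]
o=np.zeros((384,512+432,3),np.uint8);o[:,:512]=w;o[:312,512:]=c
cv2.imwrite("pics/m5.png",cv2.resize(o,(790,321),interpolation=cv2.INTER_AREA)[:,:,::-1])
E
```

```text
time_s: 8.05
position: [0.6043, 0.0668, 0.1272]
tcp_rot: [179.9, -0.0, 84.7]
force: [-0.8, -0.4, 9.5]
gripper_width: 0.131
gripper_force: 62.2
time_s: 8.22
position: [0.6035, 0.0667, 0.1261]
tcp_rot: [-180.0, 0.0, 84.7]
force: [-1.1, 0.3, 1.7]
gripper_width: 0.18
gripper_force: 7.8
time_s: 8.38
position: [0.6035, 0.0667, 0.126]
tcp_rot: [-180.0, 0.0, 84.7]
force: [0.1, 0.4, 1.0]
gripper_width: 0.251
gripper_force: 0.0
time_s: 8.55
position: [0.6036, 0.0667, 0.1262]
tcp_rot: [-180.0, 0.0, 84.7]
force: [-0.5, -0.9, -0.0]
gripper_width: 0.32
gripper_force: 0.0
time_s: 8.8
position: [0.6036, 0.0667, 0.1263]
tcp_rot: [180.0, -0.0, 84.7]
force: [-0.0, 1.2, -0.0]
gripper_width: 0.398
gripper_force: 0.0
```

View pics/m5.png

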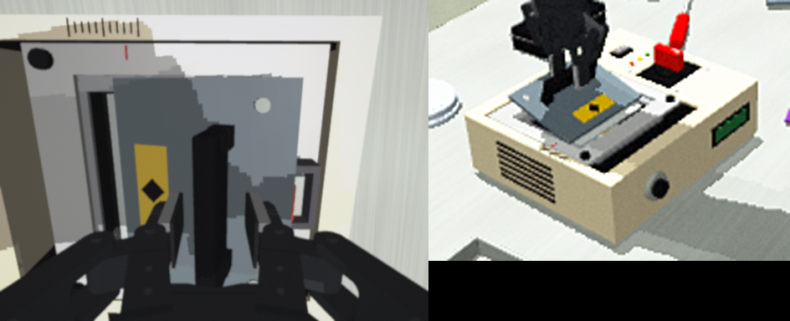

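The cover is tilted, tongue side down in the opening, with its far end on the catch. Next I'll push it toward −x with the far finger and watch the force.

```bash
for i in 1 ; do python3 -m creep "[0,-0.003,0,0,0,-0.006,0,0,0,-0.006,0,0]" 0.3; python3 -m creep "[0,-0.003,0,0,0,-0.006,0,0,0,-0.006,0,0]";python3 -m creep "[0,-0.002,0,0,0,-0.003,0,0,0,-0.003,0,0]"; done | egrep "pos|force"
```

```text
position: [0.5971, 0.0673, 0.1263]
force: [-1.1, -0.7, 0.1]
gripper_force: 0.0
position: [0.5911, 0.0679, 0.1264]
force: [-0.4, -0.2, -0.7]
gripper_force: 0.0
position: [0.5884, 0.0681, 0.1263]
force: [-1.0, 0.5, -0.0]
gripper_force: 0.0
```

```bash
for i in 1 2 3 4; do python3 -m creep "[0,-0.002,0,0,0,-0.003,0,0,0,-0.003,0,0]"; done | egrep "pos|force"
python3 - <<'E'
from h import *
s,f=snap("wrist","pics/w6.png");pickle.dump((s,f),open("w6.pkl","wb"))
s2,f2=snap("side");c=cv2.resize(f2["image"][160:290,110:290],None,fx=2.4,fy=2.4,interpolation=cv2.INTER_CUBIC)
o=np.zeros((384,944,3),np.uint8);o[:,:512]=f["image"];o[:312,512:]=c
cv2.imwrite("pics/m6.png",cv2.resize(o,(790,321),interpolation=cv2.INTER_AREA)[:,:,::-1])
E
```

```text
position: [0.5855, 0.0684, 0.1263]
force: [-0.4, 0.1, -0.5]
gripper_force: 0.1
position: [0.5824, 0.0687, 0.1263]
force: [-1.5, 0.2, 0.4]
gripper_force: 0.0
position: [0.5795, 0.069, 0.1263]
force: [0.1, -0.5, -0.2]
gripper_force: 0.0
position: [0.5781, 0.0693, 0.1271]
force: [7.2, 0.4, 1.7]
gripper_force: 3.8
```

View pics/m6.png

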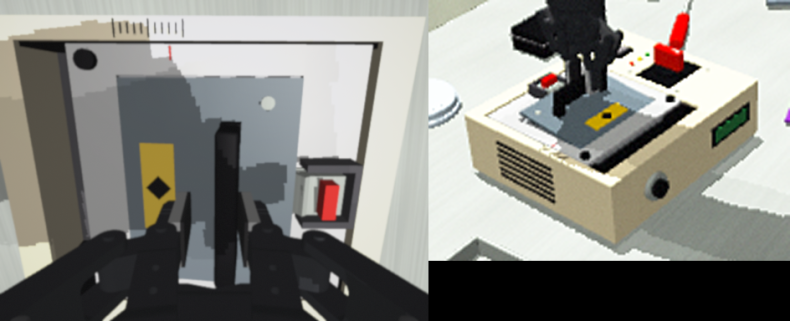

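The cover's near edge now meets the opening's near edge, with the far edge resting on the catch (red tab at (327,200)). I'll recentre with a wider gap so both fingertips press on the plate, then lower.

```bash
(python3 -m creep "[0,0.006,-0.004,0,0,0.0115,-0.004,0,0,0.0115,-0.004,0,0,0.0115,-0.004,0]" 0.4;  python3 -m creep "[0,0,0.004,0,0,0,0.008,0,0,0,0.012,0,0,0,0.014,0,0,0,0.014,0]"; for i in 1 2 3 ; do python3 -m creep "[0,0,0.0015,0,0,0,0.003,0,0,0,0.003,0]"; done) | egrep "pos|force:"
```

```text
position: [0.5882, 0.0681, 0.13]
force: [-1.1, -0.0, -0.3]
gripper_force: 0.0
position: [0.5877, 0.0681, 0.1155]
force: [0.1, -0.4, -0.5]
gripper_force: 0.0
position: [0.5881, 0.0681, 0.1131]
force: [0.1, -1.1, 0.0]
gripper_force: 0.0
position: [0.5881, 0.0681, 0.11]
force: [-0.6, 0.8, 0.1]
gripper_force: 0.0
position: [0.588, 0.0681, 0.107]
force: [-1.1, -0.1, -0.9]
gripper_force: 0.0
```

```bash
(for i in 1 2 3 4; do python3 -m creep "[0,0,0.001,0,0,0,0.002,0,0,0,0.002,0]"; done) | egrep "pos|force:"
```

```text
position: [0.5881, 0.0681, 0.1051]
force: [0.0, -0.6, -0.4]
gripper_force: 0.0
position: [0.5883, 0.0681, 0.1035]
force: [-0.1, -0.6, 2.9]
gripper_force: 1.5
position: [0.5885, 0.0681, 0.1015]
force: [0.5, -1.0, 3.7]
gripper_force: 2.1
position: [0.588, 0.0681, 0.0991]
force: [0.3, 0.1, -0.6]
gripper_force: 0.0
```

```bash
(for i in 1 2 3 4; do python3 -m creep "[0,0,0.001,0,0,0,0.002,0,0,0,0.002,0]"; done) | egrep "pos|force:"
```

```text
position: [0.5879, 0.0681, 0.0969]
force: [-0.7, 0.1, -0.6]
gripper_force: 0.0
position: [0.5881, 0.0681, 0.0951]
force: [-0.3, 0.1, 0.3]
gripper_force: 0.0
position: [0.5883, 0.0682, 0.0942]
force: [-4.8, -1.0, 11.8]
gripper_force: 6.3
position: [0.5884, 0.0682, 0.094]
force: [-15.0, -3.2, 39.9]
gripper_force: 19.9
```

```bash
python3 -m creep "[0,0,-0.004,0,0,0,-0.008,0,0,0,-0.03,0,0,0,-0.06,0,0,0,-0.06,0,0,0,-0.06,0,0,0,-0.06,0]"|egrep "pos|force:"
python3 - <<'E'
from h import *
s,f=snap("wrist");pickle.dump((s,f),open("w7.pkl","wb"))
s2,f2=snap("side");c=cv2.resize(f2["image"][165:275,120:280],None,fx=2.7,fy=2.7,interpolation=cv2.INTER_CUBIC)
o=np.zeros((384,944,3),np.uint8);o[:,:512]=f["image"];o[:297,512:]=c[:,:432]
cv2.imwrite("pics/m7.png",cv2.resize(o,(790,321),interpolation=cv2.INTER_AREA)[:,:,::-1])
print(s["position"],s["tcp_rot"])
E
```

```text
position: [0.5881, 0.0681, 0.1508]
force: [-0.7, 0.1, -0.5]
gripper_force: 0.0
[0.58809794 0.06813289 0.15084785] [-1.79985714e+02  2.56689574e-03  8.46962893e+01]
```

View pics/m7.png

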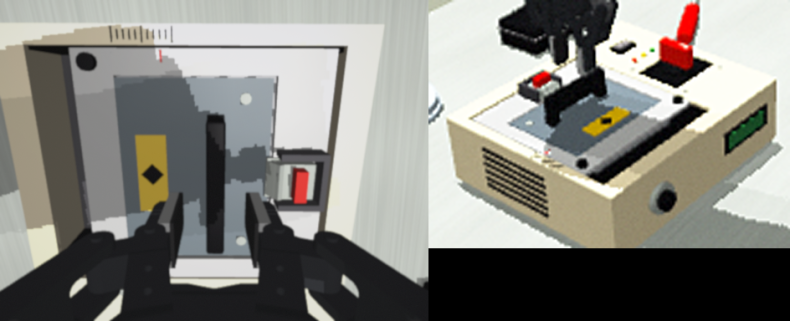

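The cover looks flush in the opening with the catch nose over its far edge. A numeric check of the tab and plate follows.

Run:
```python
from h import *
ex=np.array([np.cos(np.radians(5.2)),-np.sin(np.radians(5.2))]);ey=np.array([-ex[1],ex[0]])
for n in("w4","w6","w7"):
    s,f=pickle.load(open(n+".pkl","rb"));T=pose(s);h=cv2.cvtColor(f["image"],cv2.COLOR_RGB2HSV)
    m=(((h[...,0]<8)|(h[...,0]>172))&(h[...,1]>150)&(h[...,2]>120)).astype(np.uint8)
    k,l,st,ce=cv2.connectedComponentsWithStats(m)
    for i in range(1,k):
        if st[i,4]>40:
            w=ray(f,np.argwhere(l==i)[:,::-1],.119,T)[:,:2]*1000
            print(n,st[i],"ex",np.percentile(w@ex,[2,50,98]).round(1),"ey",np.percentile(w@ey,[2,98]).round(1))
s,f=pickle.load(open("w7.pkl","rb"));T=pose(s);g=f["image"].astype(float).mean(2)
for r in(105,115,130):
    d=np.diff(g[r-2:r+3].mean(0));idx=[c for c in range(100,360) if abs(d[c])>9 and abs(d[c])==abs(d[c-2:c+3]).max()]
    print(r,[(c,int(d[c]),round(float(ray(f,(c+.5,r),.095,T)[0,:2]@ex*1000),1)) for c in idx])
d=0
for c in(170,210,300):
    d=np.diff(g[:, c-2:c+3].mean(1));idx=[r for r in range(40,330) if abs(d[r])>9 and abs(d[r])==abs(d[r-2:r+3]).max()]
    print(c,[(r,int(d[r]),round(float(ray(f,(c,r+.5),.095,T)[0,:2]@ey*1000),1)) for r in idx if r<120])
```

```text
w4 [320  78   7  13  80] ex [633.7 637.3 640.8] ey [115.2 128.8]
w6 [384 221  21  43 702] ex [634.  637.9 641.8] ey [108.  130.1]
w7 [351 205  17  39 557] ex [633.9 637.8 641.7] ey [107.9 130.2]
105 [(136, -21, 510.4), (226, 27, 562.7), (326, -22, 620.7), (331, 66, 623.6)]
115 [(137, -19, 510.4), (231, 25, 565.4), (287, 19, 598.2), (299, -16, 605.2), (330, 61, 623.4)]
130 [(138, -21, 510.2), (236, 27, 568.2), (329, 58, 623.3)]
170 [(53, -45, 212.0), (56, 47, 210.5), (89, -18, 192.8)]
210 [(53, -62, 212.0), (56, 71, 210.4), (76, -19, 199.8), (83, -9, 196.0), (92, -10, 191.1)]
300 [(54, -74, 211.3), (57, 71, 209.8), (90, -45, 192.0)]
```

The catch tab sits exactly where it was at rest, and the plate edges fit a flush 110 mm cover, so it is locked. Now to the switch.

```bash
python3 -m creep "[0,0,-0.04,-0.1,-0.03,-0.01,-0.08,-0.3,-0.14,-0.034,-0.1,-0.8,-0.14,-0.034,-0.1,-0.8,-0.14,-0.034,-0.1,-0.8,-0.14,-0.034,-0.1,-0.8,-0.14,-0.034,-0.1,-0.8,-0.14,-0.034,-0.1,-0.8,-0.14,-0.034,-0.1,-0.8]" 0.6 && python3 -m creep "[0,0,0,-0.77,0,0,0,-0.77,0,0,0,-0.77,0,0,0,-0.77,0,0,0,-0.77,0,0,0,-0.77,0,0,0,-0.77,0,0,0,-0.77,0,0,0,-0.77]" | egrep "pos|rot"
python3 - <<'E'
from h import *
s,f=snap("wrist");pickle.dump((s,f),open("w8.pkl","wb"));T=pose(s);print(s["position"],s["tcp_rot"],s["qpos"][5])
h=cv2.cvtColor(f["image"],cv2.COLOR_RGB2HSV)
m=(((h[...,0]<8)|(h[...,0]>172))&(h[...,1]>150)&(h[...,2]>90)).astype(np.uint8)
k,l,st,ce=cv2.connectedComponentsWithStats(m)
for i in range(1,k):
    if st[i,4]>40:
        px=np.argwhere(l==i)[:,::-1];w=ray(f,px,.132,T)[:,:2]*1000
        print(st[i],cv2.minAreaRect(w.astype(np.float32)))
        print(np.percentile(f["image"][l==i][:,0],[5,25,50,75,95]))
        b=px[f["image"][px[:,1],px[:,0],0]>195]
        if len(b)>30:print("bright",cv2.minAreaRect((ray(f,b,.132,T)[:,:2]*1000).astype(np.float32)))
E
```

```text
time_s: 15.68
position: [0.5411, -0.0681, 0.2506]
tcp_rot: [-180.0, -0.1, 130.3]
force: [0.7, 0.6, -0.5]
gripper_width: 0.602
gripper_force: 0.0
position: [0.5413, -0.0678, 0.251]
tcp_rot: [-180.0, -0.0, 174.4]
[ 0.54133227 -0.06780796  0.25100406] [-1.79999761e+02 -3.18645938e-02  1.74362168e+02] -1.5013017828684523
[246 154  17  53 752] ((539.3114013671875, -69.14111328125), (13.249080657958984, 43.5966682434082), 84.33121490478516)
[102. 126. 187. 192. 192.]
[ 46 260  69  44 754] ((619.37353515625, -234.78619384765625), (16.593477249145508, 71.82649993896484), 25.458892822265625)
[101. 131. 159. 176. 188.]
[393 271  26  10 205] ((638.6268310546875, 55.42695617675781), (22.447647094726562, 8.909233093261719), 84.33032989501953)
[114.8 163.  185.  189.  189. ]
```

```bash
(python3 -m creep "[0,-0.0015,0.035,0,0,-0.0015,0.07,0,0,-0.0015,0.1,0,0,-0.0015,0.125,0,0,-0.0015,0.138,0,0,-0.0015,0.142,0,0,-0.0015,0.142,0]" 0.6; python3 -m creep "[0,0,0,0,0,0,0,0,0,0,0,0,0,0,0,0,0,0,0,0,0,0,0,0]" 0)
```

```text
time_s: 17.07
position: [0.5407, -0.0695, 0.1086]
tcp_rot: [180.0, -0.1, 174.5]
force: [-0.6, 0.2, 0.4]
gripper_width: 0.597
gripper_force: 0.0
time_s: 17.57
position: [0.542, -0.0693, 0.1106]
tcp_rot: [180.0, 0.1, 174.6]
force: [-1.4, 3.4, 7.5]
gripper_width: 0.137
gripper_force: 59.8
```

```bash
(python3 -m creep "[0,0,-0.002,0,0,0,-0.002,0]"; python3 -m creep "[0,0,0,0.12,0,0,0,0.24,0,0,0,0.36,0,0,0,0.48,0,0,0,0.6,0,0,0,0.72,0,0,0,0.82,0,0,0,0.92,0,0,0,0.97,0,0,0,0.97]"); python3 -c "
from rig import ctrl;s=ctrl.get_state();print(s['torque'],s['tcp_rot'])"
```

```text
time_s: 17.73
position: [0.5418, -0.0693, 0.1108]
tcp_rot: [180.0, 0.0, 174.6]
force: [9.2, 1.8, -18.2]
gripper_width: 0.133
gripper_force: 62.8
time_s: 18.57
position: [0.541, -0.0704, 0.1108]
tcp_rot: [-179.9, 0.1, 118.8]
force: [4.2, -5.6, -16.5]
gripper_width: 0.139
gripper_force: 63.2
[-1.43546215 -0.77233561  0.05223203] [-1.79911266e+02  5.42299740e-02  1.18813484e+02]
```

```bash
(python3 -m creep "[0,0,0.002,0.03,0,0,0.002,0.06,0,0,0.002,0.08,0,0,0.002,0.08,0,0,0.002,0.08,0,0,0.002,0.08]"); python3 -c "
from rig import ctrl;s=ctrl.get_state();print(s['torque'],s['tcp_rot'])"
```

```text
time_s: 19.07
position: [0.5412, -0.0705, 0.1106]
tcp_rot: [-180.0, 0.1, 114.5]
force: [-7.6, -5.6, 13.3]
gripper_width: 0.134
gripper_force: 68.6
[-1.32172769  1.71853952  0.88248208] [-1.79986071e+02  1.20224675e-01  1.14485006e+02]
```

```bash
(python3 -m creep "[0,0,0,-0.1,0,0,0,-0.22,0,0,0,-0.34,0,0,0,-0.46,0,0,0,-0.58,0,0,0,-0.7,0,0,0,-0.82,0,0,0,-0.94,0,0,0,-1.04,0,0,0,-1.04]"; python3 -m creep "[0,0,0,0,0,0,0,0,0,0,0,0,0,0,0,0,0,0,0,0,0,0,0,0]" 1;python3 -m creep "[0,0,-0.02,0,0,0,-0.05,0,0,0,-0.08,0,0,0,-0.12,0,0,0,-0.15,0,0,0,-0.15,0,0,0,-0.15,0]") | egrep "pos|rot|force|width"
python3 - <<'E'
from h import *
s,f=snap("wrist");T=pose(s)
ex=np.array([np.cos(np.radians(5.2)),-np.sin(np.radians(5.2))]);ey=np.array([-ex[1],ex[0]])
h=cv2.cvtColor(f["image"],cv2.COLOR_RGB2HSV)
m=(((h[...,0]<8)|(h[...,0]>172))&(h[...,1]>150)&(h[...,2]>90)).astype(np.uint8)
k,l,st,ce=cv2.connectedComponentsWithStats(m)
for i in range(1,k):
    if st[i,4]>40:
        px=np.argwhere(l==i)[:,::-1];w=ray(f,px,.132,T)[:,:2]*1000
        print(st[i],cv2.minAreaRect(w.astype(np.float32)))
E
```

```text
position: [0.542, -0.0693, 0.1106]
tcp_rot: [180.0, 0.1, 174.5]
force: [-2.5, 4.0, 8.1]
gripper_width: 0.138
gripper_force: 66.8
position: [0.5412, -0.0696, 0.1093]
tcp_rot: [-180.0, -0.0, 174.1]
force: [-0.5, 0.4, 0.4]
gripper_width: 0.966
gripper_force: 0.0
position: [0.5422, -0.0697, 0.2609]
tcp_rot: [-180.0, 0.2, 174.1]
force: [-0.4, -0.3, -1.4]
gripper_width: 0.999
gripper_force: 0.0
[249 151  16  51 683] ((539.8322143554688, -68.95135498046875), (12.841395378112793, 43.244140625), 84.04344940185547)
[ 53 256  59  46 799] ((620.5601806640625, -237.992431640625), (15.004292488098145, 71.49349212646484), 25.524965286254883)
[405 263  12  10  85] ((638.11181640625, 62.528438568115234), (12.27332878112793, 7.63139533996582), 39.64444351196289)
```

The switch reached its stop (torque jumped to 0.9 N m) and is back at rest. The arm is clear, so I'm handing in.

```bash
python3 -c "
from rig import close_job;print(close_job())"
```

```text
the job is handed in; nothing more can be done
None
```

I refitted the cover and turned the ignition switch, and handed the job in: by image and touch checks the cover is flush with the catch sprung back over its far edge, and the switch went to its stop and returned to rest. The hand-in gave no verdict.

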